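# Fit the roller on a belt tensioner and hold the spring arm wound to its stop

## Robot

A 6-joint arm with a two-finger parallel gripper is mounted at the origin on a cart in front of the work surface, level with it; the furniture and walls round the work are solid. World frame = base frame: x ahead of the robot, y to its left, z up, the work surface at z = 0. Lengths are in mm, angles in degrees, forces in N, time in s.
With the tool pointing down it reaches from about 350 to 850 mm from the base axis. Payload 8.1 kg.
Tool frame: the origin (TCP) lies midway between the tips of the shut fingers; the grasp point (between the pads) lies 19 mm behind it; z points along the fingers, y is the line along which they close (so a half turn about z gives the same grasp; the last joint's range is limited). The gripper opens to 85 mm and grips with 20 to 120 N. Pads are 22 mm wide; open, the fingers measure 114 mm over their backs; the gripper's body (76 mm by 85 mm) begins 54 mm behind the grasp point. The pads swing forward as they close: fully open they stand 13 mm farther back than shut.
Start: joints at [63.06, 7.471, 85.268, -0, 87.261, -4.893], TCP at [225.204, 556.137, 231.292] pointing down, gripper open.
Joint ranges: [-169.43, 169.43], [-51.17, 129.36], [1.28, 143.12], [-76.62, 256.62], [0, 156.53], [-152.29, 152.29]. Speed limits (degrees/s): [136.94, 136.94, 159.86, 180, 180, 180].

## Interface

Orientations are given as [roll, pitch, yaw] about the fixed x, y, z axes, in that order (R = Rz(yaw) Ry(pitch) Rx(roll)).
In Python, from bench import sense, snapshot, camera_params, hand_in, masks_of, pinpoint gives the robot as it stands.
- The arm moves only by the tool step_arm, never from a script. Its argument "targets" is a list of rows, each an object with "angular": the turn, a rotation vector about the tool's x, y, z scaled (see below), a list of three; "dp": the shift along the tool's x, y, z scaled (see below), a list of three; "fingers": the closure, from 0 (fully open) to 1 (shut). A call has exactly 8 rows; each row is the pose to reach, as a shift and turn from the pose commanded when the call began, along the tool's axes at that moment, turning the shorter way round; what a row does not reach only later rows make up. The controller multiplies each number of a shift by 0.2 m and each number of a turn by 180 degrees. A row lasts 1/8 s, in which the tool goes at most 62.5 mm and 10.7 degrees, less where a joint would pass 70% of its speed; a pose out of reach is approached as far as the arm can. A call with a number of a shift or a turn outside -1 to 1 is refused whole. A call with a gripper value outside its range is refused whole. The fingers move at their own pace and stop on an object; "newtons" is the grip in N (left out, the last holds). Time passes only in rows, so rows that repeat a pose let the fingers close, or fill a call up. It gives the time, the measured TCP pose, the force, the opening and the grip force at its end, in the units of the state.
- sense(): the state, without advancing time (a new reading comes with each control period).
- snapshot(name): name is "side" or "top" or "wrist"; returns the picture (480x640x3 uint8, blue, green, red); there is no depth.
- camera_params(name): a dict with "vfov" (degrees; the focal length in pixels is half the picture's height over the tangent of half this angle, whatever the lens; pixels are square), "cx", "cy" (the principal point, pixels), "R" (3x3) and "t" (3): a world point X has camera coordinates R X + t. Camera axes: x right, y down, z forward; pixel columns grow to the right and rows downward; lengths in mm; the calibration is good to about 2 mm. A picture is of the moment at which its call begins: read the wrist's pose just before it. camera_params takes no time and is no camera call; for the wrist camera it gives the pose at the moment of the call.
- hand_in(): hands the job in; it is judged then, once.
Trained networks look in the newest picture that a camera, given by its name, has taken for a name from the list of things; names that differ only in an ending like _2 or _b are one class to them, and where a whole thing is asked for, a point or a joint stands for the part that bears it (a point fixed in the world has none). Each returns a list of dicts, best first, with "conf" (0 to 1); they miss things now and then, are a little off and sometimes report something else, mostly with a low value. They report only what shows in the picture. A call takes as long as a camera call. They do not tell look-alikes from the thing itself.
- masks_of(camera, label): "pixels" (480x640 bool, what is visible of it) and "at" ([column, row] in pixels, amid what is visible of it).
- pinpoint(camera, label): "at" ([column, row] in pixels: a listed point, or the origin of a listed thing).
The state is a dict: "time": time; "joint_pos": joint angles; "qd": joint speeds; "joint_efforts": joint torques, N m; "tool_pos": TCP position; "tcp_rot": TCP orientation; "ft_force": force on the tool from outside, world axes, zero at the start; "wrist_torque": the same for the moment, N m; "finger_gap": finger opening in mm; "grip_force": force on a finger pad.
Only numpy, scipy, OpenCV 4.12 (cv2) and the standard library are available. Lean on these libraries where they do the work, as an engineer would, in place of code of your own. Each camera call takes 0.05 s, during which the arm holds its last target. There are 200 camera calls.

## Task

Take the cup-shaped steel roller off its sloping rest and set it mouth down over the upright pin of the belt tensioner's spring arm, fully home on its seat while the arm is still at rest. Then, by the roller, swing the arm away from you against its spring until it is up against the red stop, and finish holding it there with the fingers on the roller and the roller still fully home, so that a belt could be slipped on; do not let go, and leave the other things alone.

Things in the scene. Friction and masses are not known exactly. Their poses are not given: they have to be found in the camera images.
- roller: Steel belt roller shaped like a plain round cup: 46 mm outside diameter, 62 mm long; open at one end (bore 30 mm diameter, 50 mm deep), closed at the other, which has a yellow disc. About 0.18 kg. Origin at the centre of the open mouth; z axis runs from the mouth to the closed end. At the start it leans in the rest 35 degrees off upright, mouth down and away from the robot, closed end up toward the robot.
- roller_top (a point): Centre of the roller's closed end (outside, under the thin yellow disc). The half of the roller near this end stands clear on both sides in the rest, so it can be gripped there across its diameter by a tool tilted about 35 degrees forward, and then lifted straight up.
- roller_rest: Fixed rest: blue base plate 110 x 100 x 10 mm with two 8 mm steel rails, 26 mm apart, that slope steeply (55 degrees) under the roller and turn up to stop its mouth. Origin under the middle, on the bench; its x axis points level from the roller's closed end toward its mouth. The mouth's centre lies 80 mm and the closed end's 131 mm above the bench.
- tensioner: Fixed belt tensioner: dark plate 150 x 200 x 10 mm, round aluminium spring housing (84 mm diameter) and two stop posts 48 mm high; the red one stops the fully wound arm. Origin on the bench under the pivot. Half wound (joint 0.45) the arm points along this body's +y; its +x, the winding side, points away from the robot to within 0.35 rad.
- pivot (a point): On the vertical pivot axis of the swing arm, 54 mm above the bench; centre of the pin's arc. The hub's top is 3 mm higher.
- pin_foot (a point): On the arm: centre of the pin's foot, on the round seat (47 mm diameter) at the arm's end, 54 mm above the bench, 100 mm from the pivot axis. The steel pin, 24 mm diameter with a tapered tip, stands 42 mm above it. The roller fits over it with 3 mm of play all round and can spin; it is home when its mouth lies on the seat.
- swing_arm (a joint): Angle of the spring arm, rad: 0 at rest against the plain post, 0.9 fully wound against the red stop. Growing = clockwise seen from above, the pin going away from the robot. The spring always pushes it back: about 4.5 N at the pin at rest, about 8.5 N at the stop.
- oil_seal: Bystander, loose: coppery lip seal ring, 67 x 67 x 16 mm. Origin at the centre of its underside. Leave it alone.
- bearing_cone: Bystander, loose: tapered roller bearing cone, 66 x 66 x 30 mm. Origin at the centre of its underside. Leave it alone.
- tape_roll: Bystander, loose: roll of blue tape, 108 x 108 x 24 mm. Origin at the centre of its underside. Leave it alone.
- feeler_set: Bystander, loose: folded steel feeler gauge, 14 x 98 x 10 mm. Origin at the centre of its underside. Leave it alone.
- threadlock_b: Bystander, loose: blue bottle with red nozzle cap, standing, 36 x 35 x 123 mm. Origin at the centre of its underside. Leave it alone.
- spider_block: Bystander, loose: round steel block with cross holes, 54 x 54 x 36 mm. Origin at the centre of its underside. Leave it alone.
Things that resemble listed ones, but are neither listed nor needed, are in the scene too. Leave any brown look-alike of the roller alone.

How it is judged (in metres and radians):
On the way, in this order (a step that is already met when the one before it is completed fails the run):
1. the roller is mouth down on the pin, fully home on its seat, with the arm still at rest (horizontal distance between roller and pin_foot below 0.006 m and z of roller in the frame of pin_foot below 0.006 m and angle between roller's own z axis and vertical below 0.2 rad and value of joint swing_arm below 0.2 rad), for 0.2 s.
2. the arm is wound up to the red stop with the roller still home (horizontal distance between roller and pin_foot below 0.006 m and z of roller in the frame of pin_foot below 0.006 m and angle between roller's own z axis and vertical below 0.2 rad and value of joint swing_arm above 0.84 rad), for 0.3 s.
At the end, for the whole second after the job is handed in: The arm is held within 0.06 rad of the red stop (joint above 0.84), the fingers bear on the roller with more than 2 N, and the roller is home: mouth within 6 mm of the pin's axis and less than 6 mm above the seat, within 0.2 rad of upright, closed end up (all of step 2 and contact force between the fingers and roller above 2 N); the arm keeps its last pose, push and grip.
It fails at once if a bystander is moved by more than 20 mm (distance of any of oil_seal, bearing_cone, tape_roll, feeler_set, threadlock_b, spider_block from where it was at the start of the episode above 0.02 m).
It also fails if it takes over 48 s, if anything falls off the work surface, if the arm or the gripper's body presses on something with over 40 N, if the wrist force passes 120 N, or if a joint passes its speed limit or range.

## Working session

There is one attempt and no reset: what is moved stays moved. The work goes in short steps, Python scripts to look and compute and a tool call to move; the robot and the scene stay as the last step left them, time stands still between calls to the robot, and variables do not carry over. Pictures are saved under pics/ and viewed, at most 10 in all, crops included, and the job is handed in when it is done.

Besides the shell and the picture viewer there is one more tool, called after "Call:" as name([rows], argument=value, ...), one row to a line, values as JSON. step_arm: Moves the arm, as the interface text tells. Its arguments: {"type":"object","properties":{"targets":{"type":"array","items":{"type":"object","properties":{"angular":{"type":"array","items":{"type":"number","minimum":-1,"maximum":1}},"dp":{"type":"array","items":{"type":"number","minimum":-1,"maximum":1}},"fingers":{"type":"number"}}}},"newtons":{"type":"number"}},"required":["targets"]}

```bash
mkdir -p pics
cat > h.py <<'E'
import numpy as np, cv2
from bench import sense, snapshot, camera_params, hand_in, masks_of, pinpoint
from scipy.spatial.transform import Rotation as Ro
def K(c):
    p=camera_params(c); f=240/np.tan(np.radians(p['vfov'])/2)
    return f,p['cx'],p['cy'],np.array(p['R']),np.array(p['t'])
def ray(c,at):
    f,cx,cy,R,t=K(c); d=R.T@np.array([(at[0]-cx)/f,(at[1]-cy)/f,1]); return -R.T@t,d
def onz(c,at,z):
    o,d=ray(c,at); return o+d*(z-o[2])/d[2]
def proj(c,X):
    f,cx,cy,R,t=K(c); q=R@np.array(X)+t; return [cx+f*q[0]/q[2],cy+f*q[1]/q[2]]
def tri(*rs):
    A=np.zeros((3,3));b=np.zeros(3)
    for o,d in rs:
        d=d/np.linalg.norm(d);P=np.eye(3)-np.outer(d,d);A+=P;b+=P@o
    X=np.linalg.solve(A,b); return X,[np.linalg.norm(np.cross(X-o,d/np.linalg.norm(d))) for o,d in rs]
E
python3 - <<'E'
from h import *
np.set_printoptions(precision=1,suppress=True)
for c in ['top','side']:
    im=snapshot(c); cv2.imwrite(f'pics/{c}0.png',im)
    print(c,K(c)[0], -K(c)[3].T@K(c)[4])
    for l,z in [('roller',80),('roller_top',131),('roller_rest',0),('tensioner',0),('pivot',54),('pin_foot',54),('threadlock_b',0),('tape_roll',0),('bearing_cone',0),('oil_seal',0),('spider_block',0),('feeler_set',0)]:
        for r in pinpoint(c,l)[:3]: print(l,round(r['conf'],2),np.array(r['at']),onz(c,r['at'],z))
print(sense())
E
```

```text
top 586.5428064990622 [ 259.3   18.1 1681.5]
roller 0.67 [410.1 247.4] [ 565.2 -224.3   80. ]
roller 0.67 [472.3 242.2] [ 578.8 -397.8   80. ]
roller 0.26 [406.6 262.8] [ 521.9 -213.1   80. ]
roller_top 0.83 [458.7 258. ] [ 525.7 -345.7  131. ]
roller_top 0.63 [413.7 262.4] [ 514.5 -224.8  131. ]
roller_rest 0.67 [404.6 261. ] [ 540.4 -219.1    0. ]
tensioner 0.8 [265.4 269.9] [516.7 185.    0. ]
pivot 0.77 [261.5 271.9] [502.8 190.5  54. ]
pin_foot 0.84 [230.4 280.5] [479.1 277.1  54. ]
threadlock_b 0.59 [314.5 184.8] [772.3  41.9   0. ]
tape_roll 0.87 [395.6 182.4] [ 778.1 -200.1    0. ]
bearing_cone 0.61 [346.3 206.2] [705.8 -52.    0. ]
oil_seal 0.51 [338.6 294.1] [445.1 -26.3   0. ]
spider_block 0.73 [195.8 306. ] [413.4 383.1   0. ]
feeler_set 0.63 [348.7 247.2] [582.2 -57.3   0. ]
feeler_set 0.48 [343.8 205.9] [706.7 -44.6   0. ]
side 486.4980580204246 [  530.2 -1122.1   564.9]
roller 0.97 [313.1 295.6] [ 559.5 -229.6   80. ]
roller 0.87 [333.2 371.4] [ 586.4 -481.3   80. ]
roller 0.7 [369.3 289.5] [ 680.5 -200.5   80. ]
roller_top 0.83 [311.8 361.1] [ 550.3 -524.5  131. ]
rol
[... 302 characters left out ...]
oll 0.59 [407.2 327.5] [ 765.3 -222.9    0. ]
bearing_cone 0.8 [370.2 288.1] [708.5 -40.9   0. ]
oil_seal 0.58 [265.2 285.5] [445.4 -31.5   0. ]
spider_block 0.49 [262.5 226.2] [406.9 393.4   0. ]
feeler_set 0.69 [317.9 289.1] [577.  -48.5   0. ]
feeler_set 0.6 [409.7 326.4] [ 771.7 -218.4    0. ]
{'time': 1.3, 'joint_pos': array([63.1,  7.5, 85.3,  0. , 87.3, -4.9]), 'qd': array([ 0. ,  0. ,  0.1, -0. , -0.1, -0. ]), 'joint_efforts': array([  0. , -56.9, -50.1,  -0. ,   0. ,  -0. ]), 'tool_pos': array([225.2, 556.1, 231.3]), 'tcp_rot': array([180.,   0., 158.]), 'ft_force': array([-0.3,  0.3, -0.7]), 'wrist_torque': array([-0.,  0., -0.]), 'grip_force': 0.0, 'finger_gap': 84.93408683711607}
```

View pics/top0.png

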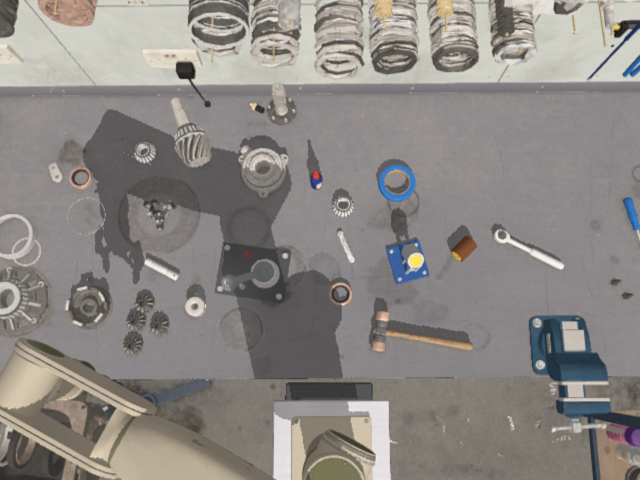

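View pics/side0.png

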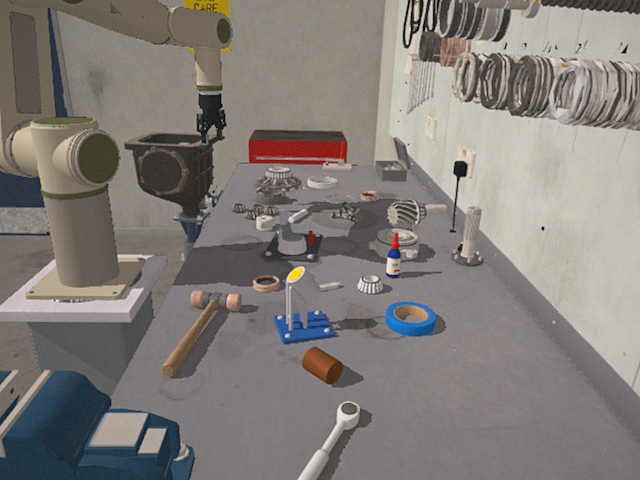

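Run:
```python
from h import *
np.set_printoptions(precision=1,suppress=True)
print('mouth',tri(ray('top',[410.1,247.4]),ray('side',[313.1,295.6])))
print('top',tri(ray('top',[413.7,262.4]),ray('side',[295.6,274.8])))
print('pin',tri(ray('top',[230.4,280.5]),ray('side',[284.3,227.7])))
print('piv',tri(ray('top',[261.5,271.9]),ray('side',[294.3,231.3])))
```

```text
mouth (array([ 562.6, -224.7,   78. ]), [np.float64(2.9353606787007327), np.float64(2.9353606787006132)])
top (array([ 519.2, -225.5,  124.9]), [np.float64(3.675308101975206), np.float64(3.675308101975265)])
pin (array([482. , 279.7,  38.2]), [np.float64(0.7909057667818877), np.float64(0.7909057667821219)])
piv (array([508.3, 190.4,  60.1]), [np.float64(6.355075004387719), np.float64(6.355075004387944)])
```

Top view: the roller's yellow disc is at (414,261) on the blue rest at (405,261). The tensioner is at (253,270) with its red stop at (248,254), and the brown decoy is at (463,248). I'll set out toward the roller and pass over the tensioner on the way.

```bash
cat >> h.py <<'E'
def Rt(rpy): return Ro.from_euler('xyz',rpy,degrees=True)
def grot(tilt,az,):  # tool z tilted 'tilt' deg forward along azimuth az; tool y level, = az+90
    t,a=np.radians([tilt,az]); z=np.array([np.sin(t)*np.cos(a),np.sin(t)*np.sin(a),-np.cos(t)]); y=np.array([-np.sin(a),np.cos(a),0])
    return Ro.from_matrix(np.c_[np.cross(y,z),y,z])
def step(p0,R0,p1,R1):
    d=R0.inv().apply(np.array(p1)-p0)/200; a=(R0.inv()*R1).as_rotvec(degrees=True)/180
    print('dp',np.round(d,4),'ang',np.round(a,4))
def now():
    s=sense(); return np.array(s['tool_pos']),Rt(s['tcp_rot'])
E
python3 - <<'E'
from h import *
np.set_printoptions(precision=3,suppress=True)
p,R=now(); f,cx,cy,C,t=K('wrist')
print('cam in tool',R.inv().apply(-C.T@t-p), (C@R.as_matrix()),f)
step(p,R,[370,440,310],grot(0,0))
step([370,440,310],grot(0,0),[430,260,330],grot(0,0))
E
```

```text
cam in tool [  69.894   -0.229 -142.125] [[ 0.001  1.    -0.001]
 [-0.961  0.    -0.275]
 [-0.275  0.001  0.961]] 393.3534687933872
dp [-0.889 -0.267 -0.394] ang [ 0.     0.    -0.122]
dp [-0.3 -0.9 -0.1] ang [0. 0. 0.]
```

Call:
step_arm([
  {"dp": [-0.89, -0.27, -0.4], "angular": [0, 0, -0.122], "fingers": 0},
  {"dp": [-0.89, -0.27, -0.4], "angular": [0, 0, -0.122], "fingers": 0},
  {"dp": [-0.89, -0.27, -0.4], "angular": [0, 0, -0.122], "fingers": 0},
  {"dp": [-0.89, -0.27, -0.4], "angular": [0, 0, -0.122], "fingers": 0},
  {"dp": [-0.9, -0.8, -0.45], "angular": [0, 0, -0.122], "fingers": 0},
  {"dp": [-0.9, -0.95, -0.45], "angular": [0, 0, -0.122], "fingers": 0},
  {"dp": [-0.9, -0.95, -0.45], "angular": [0, 0, -0.122], "fingers": 0},
  {"dp": [-0.9, -0.95, -0.45], "angular": [0, 0, -0.122], "fingers": 0},
])

```text
time: 2.3
tool_pos: [320.6, 312.7, 321.6]
tcp_rot: [179.9, 0.0, 179.9]
ft_force: [0.9, 1.0, 0.3]
finger_gap: 85.5
grip_force: 0.0
```

Run:
```python
from h import *
np.set_printoptions(precision=1,suppress=True)
im=snapshot('wrist'); cv2.imwrite('pics/w1.png',im)
for l,z in [('tensioner',0),('pivot',54),('pin_foot',54)]:
    for r in pinpoint('wrist',l)[:2]: print(l,round(r['conf'],2),np.array(r['at']),onz('wrist',r['at'],z))
p,R=now()
step(p,R,[400,120,360],grot(0,0)); step([400,120,360],grot(0,0),[400,-80,360],grot(0,0));step([400,-80,360],grot(0,0),[420,-222,330],grot(35,0))
```

```text
tensioner 0.69 [287.5 324.8] [502.7 278.8   0. ]
tensioner 0.63 [219.7 324.4] [502.  190.2   0. ]
pivot 0.74 [206.9 347.9] [503.3 187.5  54. ]
pin_foot 0.9 [289.  325.6] [474.  284.5  54. ]
dp [-0.4 -1.  -0.2] ang [-0. -0. -0.]
dp [ 0. -1.  0.] ang [0. 0. 0.]
dp [-0.1 -0.7  0.1] ang [ 0.  -0.2  0. ]
```

View pics/w1.png

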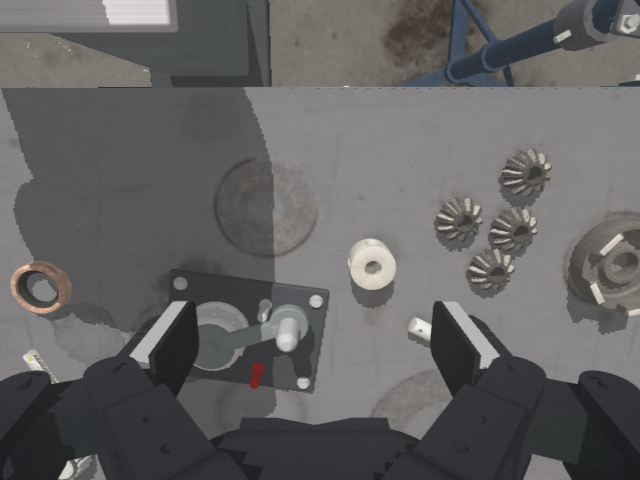

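Call:
step_arm([
  {"dp": [-0.4, -0.98, -0.2], "angular": [0, 0, 0], "fingers": 0},
  {"dp": [-0.4, -0.98, -0.2], "angular": [0, 0, 0], "fingers": 0},
  {"dp": [-0.4, -0.98, -0.2], "angular": [0, 0, 0], "fingers": 0},
  {"dp": [-0.4, -0.98, -0.2], "angular": [0, 0, 0], "fingers": 0},
  {"dp": [-0.4, -1, -0.2], "angular": [0, 0, 0], "fingers": 0},
  {"dp": [-0.4, -1, -0.2], "angular": [0, 0, 0], "fingers": 0},
  {"dp": [-0.4, -1, -0.2], "angular": [0, 0, 0], "fingers": 0},
  {"dp": [-0.4, -1, -0.2], "angular": [0, 0, 0], "fingers": 0},
])

```text
time: 3.5
tool_pos: [400.1, 113.3, 361.1]
tcp_rot: [180.0, -0.0, -180.0]
ft_force: [-0.5, 0.3, 0.1]
finger_gap: 85.6
grip_force: 0.0
```

Call:
step_arm([
  {"dp": [-0.1, -1, 0.1], "angular": [0, 0.05, 0], "fingers": 0},
  {"dp": [-0.1, -1, 0.1], "angular": [0, 0.05, 0], "fingers": 0},
  {"dp": [-0.1, -1, 0.1], "angular": [0, 0.1, 0], "fingers": 0},
  {"dp": [-0.1, -1, 0.1], "angular": [0, 0.1, 0], "fingers": 0},
  {"dp": [-0.1, -1, 0.1], "angular": [0, 0.1, 0], "fingers": 0},
  {"dp": [-0.1, -1, 0.1], "angular": [0, 0.1, 0], "fingers": 0},
  {"dp": [-0.1, -1, 0.1], "angular": [0, 0.1, 0], "fingers": 0},
  {"dp": [-0.1, -1, 0.1], "angular": [0, 0.1, 0], "fingers": 0},
])

```text
time: 4.5
tool_pos: [420.1, -86.8, 342.5]
tcp_rot: [-180.0, -17.8, 180.0]
ft_force: [0.0, 0.3, -0.3]
finger_gap: 85.1
grip_force: 0.0
```

The wrist view shows the pin foot at (289,325) and the pivot at (207,348), which puts them 101 mm apart, as they should be. The wrist tilt I just commanded had the wrong sign, so the next move fixes it.

Run:
```python
from h import *
p,R=now(); step(p,R,[455,-224,225],grot(35,0))
```

```text
dp [-0.346  -0.6855  0.5064] ang [-2.000e-04 -2.935e-01  1.000e-04]
```

Call:
step_arm([
  {"dp": [-0.35, -0.69, 0.1], "angular": [0, -0.2935, 0], "fingers": 0},
  {"dp": [-0.35, -0.69, 0.1], "angular": [0, -0.2935, 0], "fingers": 0},
  {"dp": [-0.35, -0.69, 0.3], "angular": [0, -0.2935, 0], "fingers": 0},
  {"dp": [-0.35, -0.69, 0.506], "angular": [0, -0.2935, 0], "fingers": 0},
  {"dp": [-0.35, -0.69, 0.506], "angular": [0, -0.2935, 0], "fingers": 0},
  {"dp": [-0.35, -0.69, 0.506], "angular": [0, -0.2935, 0], "fingers": 0},
  {"dp": [-0.35, -0.69, 0.506], "angular": [0, -0.2935, 0], "fingers": 0},
  {"dp": [-0.35, -0.69, 0.506], "angular": [0, -0.2935, 0], "fingers": 0},
])

```text
time: 5.5
tool_pos: [457.0, -226.4, 226.7]
tcp_rot: [-179.8, 34.9, -179.8]
ft_force: [-0.7, 0.5, 0.1]
finger_gap: 85.5
grip_force: 0.0
```

Run:
```python
from h import *
np.set_printoptions(precision=1,suppress=True)
im=snapshot('wrist'); cv2.imwrite('pics/w2.png',im)
for l,z in [('roller',80),('roller_top',131),('roller_rest',0)]:
    for r in pinpoint('wrist',l)[:2]: print(l,round(r['conf'],2),np.array(r['at']),onz('wrist',r['at'],z))
p,R=now(); print(p,sense()['tcp_rot'])
hsv=cv2.cvtColor(im,cv2.COLOR_BGR2HSV); m=cv2.inRange(hsv,(20,120,120),(35,255,255))
n,_,st,ce=cv2.connectedComponentsWithStats(m)
for i in range(1,n):
    if st[i][4]>100: print(st[i],ce[i],onz('wrist',ce[i],131))
```

```text
roller 0.96 [131.6 190.5] [ 532.8 -368.5   80. ]
roller 0.56 [322.  210.1] [ 554.8 -219.5   80. ]
roller_top 0.97 [164.4 158.9] [ 458.4 -308.4  131. ]
roller_top 0.78 [307.8 226.3] [ 515.1 -230.   131. ]
roller_rest 0.74 [316.3 129.6] [ 531.9 -223.6    0. ]
[ 456.1 -225.6  224.4] [-180.    34.8 -180. ]
[147 143  36  34 859] [164.4 159.3] [ 457.8 -308.   131. ]
[ 286  203   50   50 1945] [310.3 227.7] [ 515.6 -228.2  131. ]
```

View pics/w2.png

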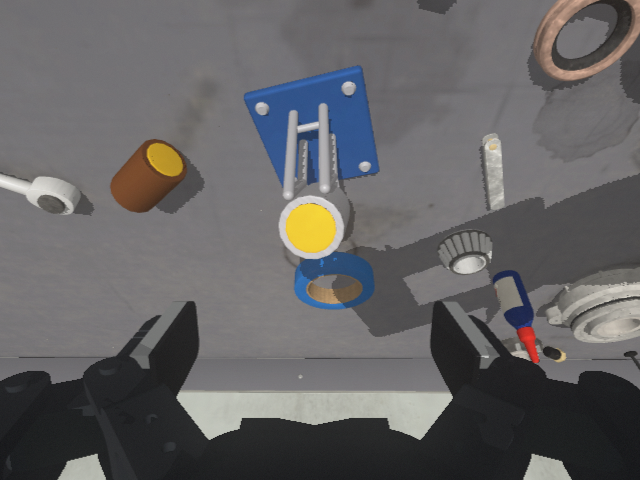

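The yellow disc is at (310,228) on the blue rest, which is turned about 13°. The brown decoy is at (150,175). I'll get the yaw from the edges of the plate.

Run:
```python
from h import *
np.set_printoptions(precision=1,suppress=True)
P=[onz('wrist',q,10) for q in [(246,95),(360,67),(379,173)]]
print(P); 
for a,b in [(P[0],P[1]),(P[1],P[2])]: print(np.linalg.norm(b-a),np.degrees(np.arctan2(*(b-a)[1::-1])))
im=cv2.imread('pics/w2.png');hsv=cv2.cvtColor(im,cv2.COLOR_BGR2HSV); m=cv2.inRange(hsv,(105,150,60),(125,255,255)); m[190:]=0
c=max(cv2.findContours(m,0,2)[0],key=cv2.contourArea); w=np.array([onz('wrist',q[0],10)[:2] for q in c],np.float32)
print(cv2.minAreaRect(w))
p,R=now(); tool=grot(35,12)
top=np.array([515.6,-228.2,131]); 
az=12; 
for d in (-70,0,22,27): 
  print(d,top+tool.apply([0,0,d])); step(p,R,top+tool.apply([0,0,d]),tool)
```

```text
[array([ 491.5, -280.9,   10. ]), array([ 468. , -190.6,   10. ]), array([ 574.8, -162.3,   10. ])]
93.31780428771833 104.60044049361126
110.49139526432502 14.822066726194892
((531.442626953125, -223.69659423828125), (109.82441711425781, 96.84617614746094), 14.466287612915039)
-70 [ 476.3 -236.5  188.3]
dp [ 0.  -0.1  0.2] ang [-0.  -0.  -0.1]
0 [ 515.6 -228.2  131. ]
dp [ 0.  -0.   0.6] ang [-0.  -0.  -0.1]
22 [ 527.9 -225.6  113. ]
dp [0.  0.  0.7] ang [-0.  -0.  -0.1]
27 [ 530.7 -225.   108.9]
dp [0.  0.  0.7] ang [-0.  -0.  -0.1]
```

Run:
```python
from h import *
p,R=now(); tool=grot(35,14.5); top=np.array([515,-228.2,131])
for d in (-50,-10,38): step(p,R,top+tool.apply([0,0,d]),tool)
step(top+tool.apply([0,0,38]),tool,top+tool.apply([0,0,38])+[0,0,130],tool)
```

```text
dp [ 0.0219 -0.0487  0.3041] ang [-0.0462 -0.001  -0.0659]
dp [ 0.0242 -0.0199  0.502 ] ang [-0.0462 -0.001  -0.0659]
dp [0.027  0.0146 0.7395] ang [-0.0462 -0.001  -0.0659]
dp [-0.3728  0.     -0.5324] ang [0. 0. 0.]
```

Call:
step_arm([
  {"dp": [0.022, -0.049, 0.15], "angular": [-0.0462, -0.001, -0.0659], "fingers": 0},
  {"dp": [0.022, -0.049, 0.3], "angular": [-0.0462, -0.001, -0.0659], "fingers": 0},
  {"dp": [0.022, -0.049, 0.304], "angular": [-0.0462, -0.001, -0.0659], "fingers": 0},
  {"dp": [0.024, -0.02, 0.502], "angular": [-0.0462, -0.001, -0.0659], "fingers": 0},
  {"dp": [0.0255, -0.004, 0.61], "angular": [-0.0462, -0.001, -0.0659], "fingers": 0},
  {"dp": [0.027, 0.0146, 0.7395], "angular": [-0.0462, -0.001, -0.0659], "fingers": 0},
  {"dp": [0.027, 0.0146, 0.7395], "angular": [-0.0462, -0.001, -0.0659], "fingers": 0},
  {"dp": [0.027, 0.0146, 0.7395], "angular": [-0.0462, -0.001, -0.0659], "fingers": 0},
])

```text
time: 6.7
tool_pos: [556.5, -187.1, 122.8]
tcp_rot: [-179.0, 31.0, -169.0]
ft_force: [0.1, 0.2, -0.1]
finger_gap: 85.6
grip_force: 0.2
```

Run:
```python
from h import *
np.set_printoptions(precision=1,suppress=True)
im=snapshot('wrist'); cv2.imwrite('pics/w3.png',im)
p,R=now(); print(p,sense()['tcp_rot'],sense()['ft_force'])
tool=grot(35,14.5); top=np.array([515,-228.2,131]); print(proj('wrist',top))
step(p,R,top+tool.apply([0,0,38]),tool)
hsv=cv2.cvtColor(im,cv2.COLOR_BGR2HSV); m=cv2.inRange(hsv,(20,120,120),(35,255,255))
n,_,st,ce=cv2.connectedComponentsWithStats(m)
for i in range(1,n):
    if st[i][4]>100: print(st[i],ce[i],onz('wrist',ce[i],131))
```

```text
[ 556.4 -187.2  122.9] [-179.   31. -169.] [-0.4  0.  -0.4]
[np.float64(202.62781029342193), np.float64(240.85662598854435)]
dp [ 0.2 -0.2  0. ] ang [-0. -0. -0.]
[  0  81  16  45 517] [  6.2 105. ] [ 479.1 -268.9  131. ]
[ 142  195  113  111 9765] [198.8 249.3] [ 519.1 -229.4  131. ]
```

View pics/w3.png

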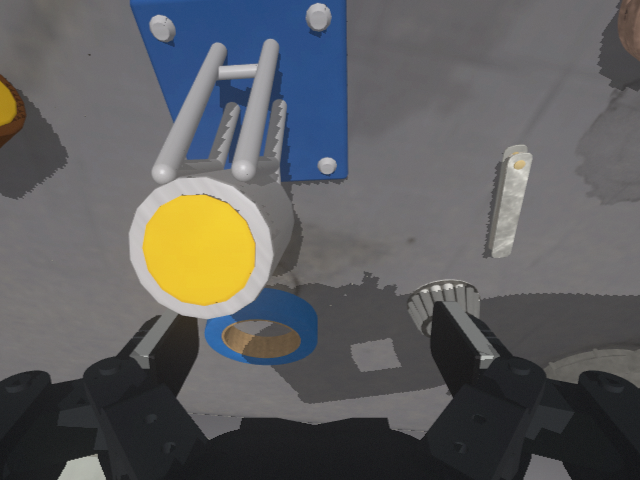

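Run:
```python
from h import *
np.set_printoptions(precision=1,suppress=True)
s=sense(); print(s['joint_pos'],s['qd'],s['joint_efforts'],s['tool_pos'],s['time'])
```

```text
[ -37.2  -11.6  121.2   28.5   51.4 -152.2] [-0.2 -0.4  0.2 -0.1 -0.2 -0.1] [  0.1 -37.1 -47.8   2.5  -1.8   0. ] [ 556.4 -187.2  122.9] 6.75
```

Joint 6 is at its limit (-152°), so this yaw can't be reached. I'll back off and use the half-turned grasp instead.

Call:
step_arm([
  {"dp": [0, 0, -0.3], "angular": [0, 0, 0], "fingers": 0},
  {"dp": [0, 0, -0.6], "angular": [0, 0, 0.06], "fingers": 0},
  {"dp": [0, 0, -0.7], "angular": [0, 0, 0.11], "fingers": 0},
  {"dp": [0, 0, -0.7], "angular": [0, 0, 0.17], "fingers": 0},
  {"dp": [0, 0, -0.7], "angular": [0, 0, 0.23], "fingers": 0},
  {"dp": [0, 0, -0.7], "angular": [0, 0, 0.29], "fingers": 0},
  {"dp": [0, 0, -0.7], "angular": [0, 0, 0.35], "fingers": 0},
  {"dp": [0, 0, -0.7], "angular": [0, 0, 0.4], "fingers": 0},
])

```text
time: 7.75
tool_pos: [484.8, -198.6, 242.7]
tcp_rot: [150.4, 9.8, 115.8]
ft_force: [-0.9, 0.1, 0.6]
finger_gap: 85.2
grip_force: 0.0
```

Run:
```python
from h import *
p,R=now(); tool=grot(35,14.5)*Ro.from_euler('z',180,degrees=True); top=np.array([516,-228.2,131])
print(p,sense()['joint_pos'])
step(p,R,top+tool.apply([0,0,-70]),tool)
```

```text
[ 484.78903745 -198.57804192  242.72435341] [-45.17319621 -28.72540724 121.30984805  26.41549967  70.14246935
 -78.86041257]
dp [-0.1131 -0.251   0.1974] ang [-0.0097  0.0302  0.5817]
```

Call:
step_arm([
  {"dp": [0, 0, 0], "angular": [0, 0, 0.06], "fingers": 0},
  {"dp": [0, 0, 0], "angular": [0, 0.01, 0.12], "fingers": 0},
  {"dp": [0, -0.1, 0], "angular": [0, 0.01, 0.18], "fingers": 0},
  {"dp": [-0.05, -0.15, 0], "angular": [0, 0.01, 0.24], "fingers": 0},
  {"dp": [-0.1, -0.2, 0], "angular": [0, 0.02, 0.3], "fingers": 0},
  {"dp": [-0.11, -0.25, 0.05], "angular": [0, 0.02, 0.35], "fingers": 0},
  {"dp": [-0.11, -0.25, 0.1], "angular": [0, 0.02, 0.41], "fingers": 0},
  {"dp": [-0.11, -0.25, 0.1], "angular": [0, 0.02, 0.47], "fingers": 0},
])

```text
time: 8.75
tool_pos: [467.1, -239.0, 204.0]
tcp_rot: [167.9, -30.3, 38.0]
ft_force: [-0.2, -0.2, -0.0]
finger_gap: 85.7
grip_force: 0.0
```

Run:
```python
from h import *
p,R=now(); tool=grot(35,14.5)*Ro.from_euler('z',180,degrees=True); top=np.array([516,-228.2,131])
print(p,sense()['joint_pos'])
step(p,R,top+tool.apply([0,0,-60]),tool)
step(p,R,top+tool.apply([0,0,-25]),tool)
```

```text
[ 467.10838733 -239.04905183  204.00660132] [-53.43575969 -22.08589846 121.15625858  31.80442231  70.80542678
  -6.09394311]
dp [-0.0012  0.0093  0.1426] ang [-0.0036  0.0142  0.1117]
dp [0.0061 0.0126 0.3174] ang [-0.0036  0.0142  0.1117]
```

Call:
step_arm([
  {"dp": [0, 0.01, 0.05], "angular": [-0.0036, 0.0142, 0.06], "fingers": 0},
  {"dp": [0, 0.01, 0.1], "angular": [-0.0036, 0.0142, 0.1117], "fingers": 0},
  {"dp": [0, 0.01, 0.14], "angular": [-0.0036, 0.0142, 0.1117], "fingers": 0},
  {"dp": [0, 0.01, 0.14], "angular": [-0.0036, 0.0142, 0.1117], "fingers": 0},
  {"dp": [0.003, 0.011, 0.2], "angular": [-0.0036, 0.0142, 0.1117], "fingers": 0},
  {"dp": [0.006, 0.0126, 0.3], "angular": [-0.0036, 0.0142, 0.1117], "fingers": 0},
  {"dp": [0.006, 0.0126, 0.317], "angular": [-0.0036, 0.0142, 0.1117], "fingers": 0},
  {"dp": [0.006, 0.0126, 0.317], "angular": [-0.0036, 0.0142, 0.1117], "fingers": 0},
])

```text
time: 9.75
tool_pos: [502.8, -231.5, 151.8]
tcp_rot: [179.7, -35.0, 15.0]
ft_force: [-0.3, -0.2, 0.3]
finger_gap: 84.8
grip_force: 0.0
```

Run:
```python
from h import *
np.set_printoptions(precision=4,suppress=True)
p,R=now();im=snapshot('wrist'); cv2.imwrite('pics/w4.png',im)
tool=grot(35,14.5)*Ro.from_euler('z',180,degrees=True); top=np.array([516,-228.2,131])
print(p,sense()['tcp_rot'],proj('wrist',top))
hsv=cv2.cvtColor(im,cv2.COLOR_BGR2HSV); m=cv2.inRange(hsv,(20,120,120),(35,255,255))
n,_,st,ce=cv2.connectedComponentsWithStats(m)
for i in range(1,n):
    if st[i][4]>100:
        q=onz('wrist',ce[i],131);print(st[i],ce[i],q,R.inv().apply(q-p))
step(p,R,top+tool.apply([0,0,38]),tool)
```

```text
[ 502.7805 -231.5499  151.8137] [179.6903 -35.0441  15.0504] [np.float64(313.46585049839314), np.float64(284.8485945173001)]
[489 297  39  44 997] [508.1836 318.3561] [ 523.7575 -316.2427  131.    ] [-13.3617  87.1607  16.4497]
dp [-0.004   0.0006  0.3144] ang [-0.0003 -0.0001  0.0025]
```

View pics/w4.png

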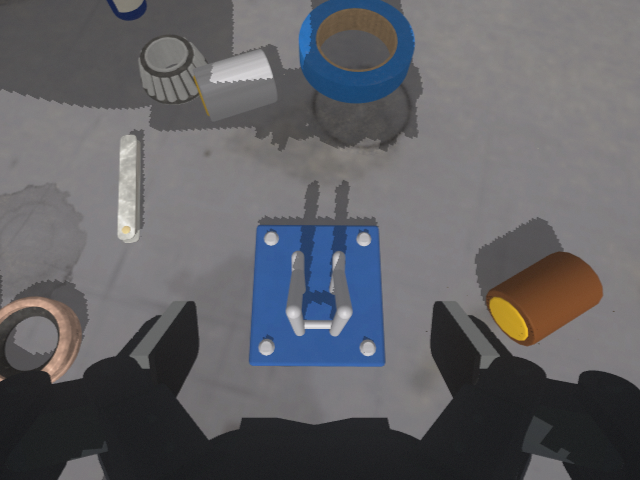

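The earlier mis-approach knocked the roller off the rest. It now lies on the bench at about (235,85), closed end toward the bearing cone at (170,68). I'll measure where it lies and check whether the cone moved.

Run:
```python
from h import *
np.set_printoptions(precision=1,suppress=True)
snapshot('top'); im=snapshot('side'); cv2.imwrite('pics/s5.png',im[230:400,250:460].repeat(3,0).repeat(3,1))
for c in ['top','side','wrist']:
    for l,z in [('bearing_cone',0),('tape_roll',0),('roller',23),('roller_top',23)]:
        for r in pinpoint(c,l)[:3]: print(c,l,round(r['conf'],2),np.array(r['at']),onz(c,r['at'],z))
for r in masks_of('wrist','roller')[:3]:
    c=max(cv2.findContours(r['pixels'].astype(np.uint8),0,2)[0],key=cv2.contourArea)
    b=cv2.boxPoints(cv2.minAreaRect(c)); print(r['conf'],b.tolist()); print(np.array([onz('wrist',q,23)[:2] for q in b]))
```

```text
top bearing_cone 0.65 [344.1 204.8] [710.1 -45.6   0. ]
top tape_roll 0.64 [395.1 183.6] [ 774.4 -198.5    0. ]
top roller 0.87 [377.3 200.5] [ 716.3 -142.    23. ]
top roller 0.67 [469.8 242.9] [ 588.2 -405.3   23. ]
top roller_top 0.92 [457.9 256.7] [ 548.1 -369.    23. ]
top roller_top 0.61 [358.7 214.6] [674.2 -86.8  23. ]
side bearing_cone 0.72 [371.  289.5] [709.6 -48.3   0. ]
side bearing_cone 0.72 [316.3 288.6] [573.1 -45.9   0. ]
side tape_roll 0.73 [294.1 234.2] [512.4 324.2   0. ]
side roller 0.57 [334.2 373.3] [ 594.4 -411.4   23. ]
side roller_top 0.78 [360.6 289. ] [677.5 -89.9  23. ]
side roller_top 0.66 [310.7 360.2] [ 553.3 -373.    23. ]
wrist bearing_cone 0.95 [171.8  77.6] [704.2 -37.1   0. ]
wrist tape_roll 0.71 [352.6  56.3] [ 774.6 -199.6    0. ]
wrist roller 0.64 [571.5 276.4] [ 594.  -406.2   23. ]
wrist roller 0.62 [269.7  76.1] [ 711.5 -135.8   23. ]
wrist roller_top 0.92 [199.  94.] [676.9 -81.6  23. ]
wrist roller_top 0.83 [502.9 320.8] [ 548.  -360.2   23. ]
0.78 [[191.42214965820312, 69.44076538085938], [263.8194580078125, 47.032073974609375], [280.3367919921875, 100.395751953125], [207.93948364257812, 122.804443359375]]
[[ 700.3  -65.7]
 [ 741.7 -120.9]
 [ 688.9 -152.4]
 [ 650.9  -99.3]]
0.56 [[478.6179504394531, 295.9887390136719], [572.9100952148438, 237.0561981201172], [609.98876953125, 296.3820495605469], [515.6965942382812, 355.3145751953125]]
[[ 561.5 -341.1]
 [ 625.9 -405.7]
 [ 585.9 -434.2]
 [ 526.5 -371.3]]
```

View pics/s5.png

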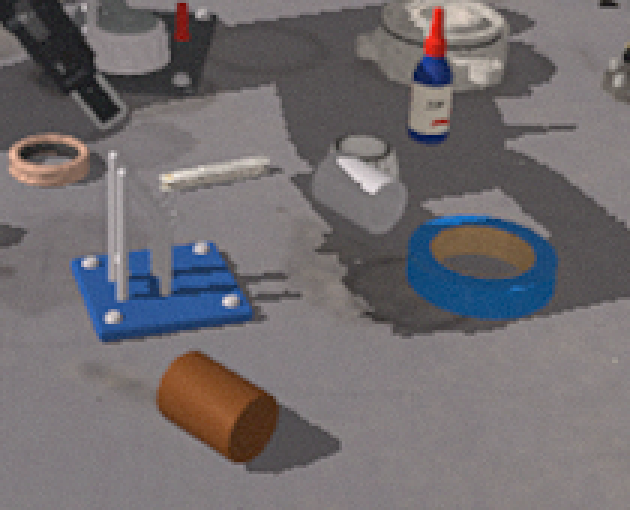

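The side crop shows the roller leaning past the cone at about (380,190) in the crop, and the cone has not moved measurably. The roller lies with its closed end at about (676,-85) and its mouth at about (714,-138). I'll grip it there, tilted 35° along its axis, and stand it up in the air.

Run:
```python
from h import *
p,R=now(); fl=Ro.from_euler('z',180,degrees=True); tool=grot(35,-54)*fl
g=np.array([695.7,-112.5,25]); pre=g+tool.apply([0,0,-110]); print(pre, sense()['joint_pos'])
step(p,R,p+R.apply([0,0,-110]),R)
q=p+R.apply([0,0,-110]);print(q); step(p,R,[520,-150,230],grot(20,-20)*fl)
```

```text
[658.61462526 -61.4563607  115.10672487] [-50.576558   -15.75091341 122.97222402  36.23870247  61.74270571
  10.0307182 ]
dp [-0.   -0.   -0.55] ang [0. 0. 0.]
[ 441.64553425 -247.67372877  242.04099914]
dp [ 0.3788 -0.372  -0.2127] ang [-0.0886 -0.0813  0.1727]
```

Call:
step_arm([
  {"dp": [0, 0, -0.3], "angular": [0, 0, 0], "fingers": 0},
  {"dp": [0, 0, -0.55], "angular": [0, 0, 0], "fingers": 0},
  {"dp": [0, 0, -0.65], "angular": [0, 0, 0], "fingers": 0},
  {"dp": [0.1, -0.15, -0.6], "angular": [-0.03, -0.03, 0.05], "fingers": 0},
  {"dp": [0.25, -0.3, -0.45], "angular": [-0.05, -0.05, 0.1], "fingers": 0},
  {"dp": [0.38, -0.37, -0.3], "angular": [-0.0886, -0.0813, 0.1727], "fingers": 0},
  {"dp": [0.38, -0.37, -0.213], "angular": [-0.0886, -0.0813, 0.1727], "fingers": 0},
  {"dp": [0.38, -0.37, -0.213], "angular": [-0.0886, -0.0813, 0.1727], "fingers": 0},
])

```text
time: 11.55
tool_pos: [520.9, -149.0, 229.5]
tcp_rot: [180.0, -19.9, -20.2]
ft_force: [-0.8, -0.5, 0.1]
finger_gap: 85.2
grip_force: 0.0
```

Run:
```python
from h import *
p,R=now(); fl=Ro.from_euler('z',180,degrees=True); tool=grot(35,-54)*fl
g=np.array([695.7,-112.5,25]); pre=g+tool.apply([0,0,-130]); print(p,pre, sense()['joint_pos'])
step(p,R,pre,tool)
```

```text
[ 520.86910858 -148.95020409  229.51876018] [651.87182985 -52.175699   131.48976576] [-21.71401945 -21.45482855 114.31971792   0.53278367  67.19816847
  88.32873022]
dp [ 0.2541 -0.6804  0.6131] ang [-0.0868  0.0811  0.1673]
```

Call:
step_arm([
  {"dp": [0, 0, -0.1], "angular": [0, 0, -0.059], "fingers": 0},
  {"dp": [0, 0, -0.1], "angular": [0, 0, -0.118], "fingers": 0},
  {"dp": [0.05, -0.1, -0.1], "angular": [0, 0, -0.177], "fingers": 0},
  {"dp": [0.1, -0.15, -0.1], "angular": [0, 0, -0.236], "fingers": 0},
  {"dp": [0.2, -0.2, -0.05], "angular": [0, 0, -0.295], "fingers": 0},
  {"dp": [0.25, -0.3, 0], "angular": [0, 0, -0.354], "fingers": 0},
  {"dp": [0.3, -0.4, 0], "angular": [0, 0, -0.413], "fingers": 0},
  {"dp": [0.3, -0.5, 0], "angular": [0, 0, -0.47], "fingers": 0},
])

```text
time: 12.55
tool_pos: [608.1, -75.2, 250.6]
tcp_rot: [160.1, -1.7, 65.2]
ft_force: [0.3, -0.1, 0.1]
finger_gap: 85.6
grip_force: 0.0
```

Run:
```python
from h import *
p,R=now(); tool=grot(35,-54)
g=np.array([695.7,-112.5,25]); pre=g+tool.apply([0,0,-130]); print(p,pre, sense()['joint_pos'])
step(p,R,pre,tool)
```

```text
[608.11138714 -75.217505   250.60423458] [651.87182985 -52.175699   131.48976576] [ -9.76586233  -9.41697076 102.24345373  -3.77265353  67.51491447
  16.14432581]
dp [ 0.1782 -0.0635  0.6165] ang [-0.0007 -0.1241 -0.3539]
```

Call:
step_arm([
  {"dp": [0.05, 0, 0.05], "angular": [0, -0.02, -0.055], "fingers": 0},
  {"dp": [0.1, 0, 0.1], "angular": [0, -0.04, -0.11], "fingers": 0},
  {"dp": [0.12, -0.02, 0.2], "angular": [0, -0.058, -0.165], "fingers": 0},
  {"dp": [0.15, -0.04, 0.3], "angular": [0, -0.077, -0.22], "fingers": 0},
  {"dp": [0.18, -0.06, 0.4], "angular": [0, -0.096, -0.274], "fingers": 0},
  {"dp": [0.18, -0.0635, 0.55], "angular": [0, -0.115, -0.33], "fingers": 0},
  {"dp": [0.178, -0.0635, 0.6165], "angular": [-0.0007, -0.1241, -0.3539], "fingers": 0},
  {"dp": [0.178, -0.0635, 0.6165], "angular": [-0.0007, -0.1241, -0.3539], "fingers": 0},
])

```text
time: 13.55
tool_pos: [649.9, -52.3, 129.1]
tcp_rot: [-179.9, 34.8, 125.8]
ft_force: [-0.9, 0.4, -0.3]
finger_gap: 85.4
grip_force: 0.0
```

Run:
```python
from h import *
np.set_printoptions(precision=1,suppress=True)
p,R=now(); im=snapshot('wrist'); cv2.imwrite('pics/w6.png',im); print(p,sense()['tcp_rot'],sense()['joint_pos'])
for l,z in [('roller',23),('roller_top',23),('bearing_cone',0)]:
    for r in pinpoint('wrist',l)[:2]: print(l,round(r['conf'],2),np.array(r['at']),onz('wrist',r['at'],z))
hsv=cv2.cvtColor(im,cv2.COLOR_BGR2HSV); m=cv2.inRange(hsv,(20,120,80),(35,255,255))
n,_,st,ce=cv2.connectedComponentsWithStats(m)
for i in range(1,n):
    if st[i][4]>60: print(st[i],ce[i],onz('wrist',ce[i],23))
```

```text
[649.9 -52.3 129.1] [179.9  34.9 125.6] [  7.    6.9 104.  -36.8  56.7 -11.3]
roller 0.81 [323.2 251.2] [ 719.8 -134.9   23. ]
roller 0.64 [ 79.3 336.9] [ 596.4 -410.4   23. ]
roller_top 0.92 [317.  195.5] [681.  -89.1  23. ]
roller_top 0.9 [ 38.8 308.4] [ 552.5 -366.6   23. ]
bearing_cone 0.75 [391.7 148.4] [709.8 -43.8   0. ]
bearing_cone 0.41 [320.6 251.6] [ 738.7 -162.4    0. ]
[ 292  176   53   39 1607] [318.3 194.5] [681.6 -88.2  23. ]
[ 21 294  38  33 813] [ 39.3 310.3] [ 553.7 -371.4   23. ]
```

View pics/w6.png

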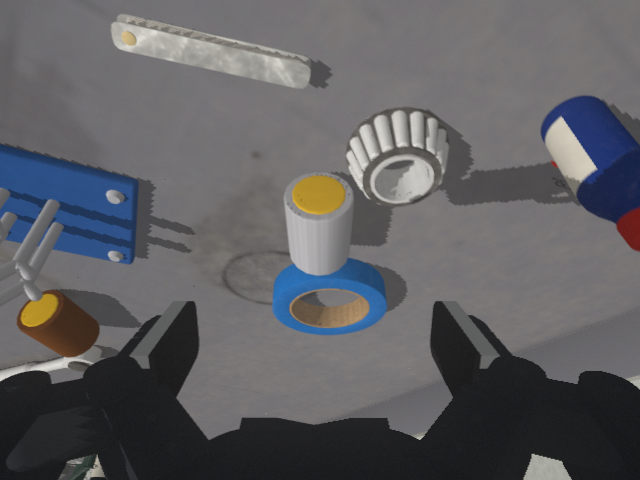

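The closed end is at (318,195) and the mouth at about (322,255), with the axis running upright in the picture. The tool is lined up and there is room on both sides, so I'll go in.

Run:
```python
from h import *
p,R=now(); tool=grot(35,-51)
g=np.array([702.3,-114.3,25])
for d in (-60,-30,16): step(p,R,g+tool.apply([0,0,d]),tool)
```

```text
dp [-0.0135  0.0126  0.3711] ang [-0.0096 -0.     -0.0163]
dp [-0.0134  0.0171  0.521 ] ang [-0.0096 -0.     -0.0163]
dp [-0.0132  0.024   0.7509] ang [-0.0096 -0.     -0.0163]
```

Call:
step_arm([
  {"dp": [-0.0135, 0.012, 0.2], "angular": [-0.0096, 0, -0.0163], "fingers": 0},
  {"dp": [-0.0135, 0.0126, 0.37], "angular": [-0.0096, 0, -0.0163], "fingers": 0},
  {"dp": [-0.0134, 0.0171, 0.521], "angular": [-0.0096, 0, -0.0163], "fingers": 0},
  {"dp": [-0.0133, 0.021, 0.65], "angular": [-0.0096, 0, -0.0163], "fingers": 0},
  {"dp": [-0.0132, 0.024, 0.751], "angular": [-0.0096, 0, -0.0163], "fingers": 0},
  {"dp": [-0.0132, 0.024, 0.751], "angular": [-0.0096, 0, -0.0163], "fingers": 0},
  {"dp": [-0.0132, 0.024, 0.751], "angular": [-0.0096, 0, -0.0163], "fingers": 1},
  {"dp": [-0.0132, 0.024, 0.751], "angular": [-0.0096, 0, -0.0163], "fingers": 1},
], newtons=70)

```text
time: 14.75
tool_pos: [707.8, -121.1, 11.8]
tcp_rot: [-179.9, 35.0, 129.1]
ft_force: [-0.4, -0.9, 0.6]
finger_gap: 51.4
grip_force: 0.1
```

Call:
step_arm([
  {"dp": [0, 0, 0], "angular": [0, 0, 0], "fingers": 1},
  {"dp": [0, 0, 0], "angular": [0, 0, 0], "fingers": 1},
  {"dp": [0, 0, 0], "angular": [0, 0, 0], "fingers": 1},
  {"dp": [-0.057, 0, -0.082], "angular": [0, 0, 0], "fingers": 1},
  {"dp": [-0.17, 0, -0.246], "angular": [0, 0, 0], "fingers": 1},
  {"dp": [-0.29, 0, -0.41], "angular": [0, 0, 0], "fingers": 1},
  {"dp": [-0.4, 0, -0.57], "angular": [0, 0, 0], "fingers": 1},
  {"dp": [-0.4, 0, -0.57], "angular": [0, 0, 0], "fingers": 1},
], newtons=70)

```text
time: 15.75
tool_pos: [710.5, -121.1, 156.7]
tcp_rot: [179.7, 35.3, 128.9]
ft_force: [0.3, -0.7, -1.6]
finger_gap: 44.9
grip_force: 71.8
```

Run:
```python
from h import *
np.set_printoptions(precision=1,suppress=True)
p,R=now(); im=snapshot('wrist'); cv2.imwrite('pics/w7.png',im); s=sense();print(p,s['tcp_rot'],s['joint_pos'],s['finger_gap'],s['grip_force'])
for l,z in [('roller_top',23),('roller',23),('bearing_cone',0)]:
    for r in pinpoint('wrist',l)[:2]: print(l,round(r['conf'],2),np.array(r['at']),onz('wrist',r['at'],z))
# expected roller top: s=-33 from grasp
g=p-R.apply([0,0,16])-[0,0,2]; m=R.apply([0,0,1])*[1,1,0]; m/=np.linalg.norm(m); print(proj('wrist',g-33*m),proj('wrist',g+29*m))
step(p,R,p,grot(-10,-51)); step(p,R,p,grot(-55,-51))
```

```text
[ 710.5 -121.1  156.7] [179.9  35.1 129. ] [ -1.   10.6  97.4 -33.5  52.7 -23.9] 44.559418950769206 71.77175316901412
roller_top 0.58 [311.3 257.3] [ 793.5 -231.1   23. ]
roller 0.91 [ 13.9 257.1] [ 590.2 -392.7   23. ]
roller 0.78 [314.9 347.6] [ 912.2 -373.4   23. ]
[np.float64(325.2372472729861), np.float64(303.9597942185537)] [np.float64(322.9606360866537), np.float64(380.11765217228333)]
dp [0. 0. 0.] ang [0.  0.3 0. ]
dp [0. 0. 0.] ang [0.  0.5 0. ]
```

View pics/w7.png

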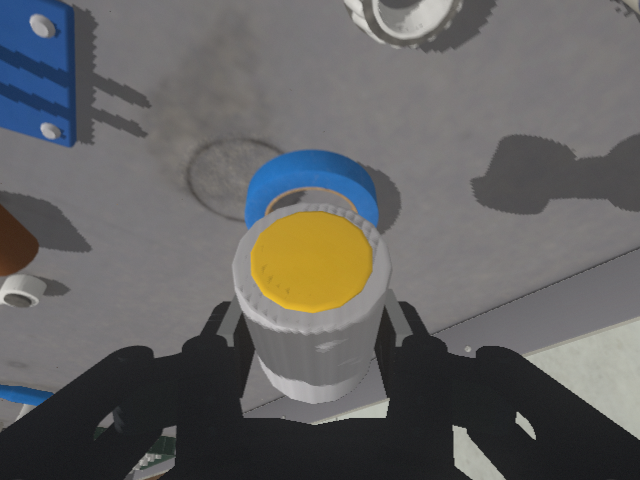

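The roller is gripped squarely, with its disc centred at (311,262). The disc's aspect ratio gives about 36°, so its tilt in the hand is as planned. I'll carry it over while turning it upright.

Run:
```python
from h import *
p,R=now()
W=[([620,-20,260],grot(0,-85)),([530,120,280],grot(-27,-120)),([470,230,250],grot(-55,-150))]
for q,T in W:
    step(p,R,q,T); p,R=np.array(q),T
```

```text
dp [ 0.2238 -0.018  -0.8414] ang [0.0561 0.1881 0.1839]
dp [ 0.7366 -0.3873 -0.1   ] ang [-0.0458  0.1453  0.1908]
dp [ 0.2226 -0.5348  0.2818] ang [-0.1104  0.152   0.127 ]
```

Call:
step_arm([
  {"dp": [0.04, 0, -0.12], "angular": [0.01, 0.03, 0.03], "fingers": 1},
  {"dp": [0.08, 0, -0.3], "angular": [0.018, 0.06, 0.06], "fingers": 1},
  {"dp": [0.12, -0.01, -0.5], "angular": [0.026, 0.09, 0.09], "fingers": 1},
  {"dp": [0.16, -0.01, -0.65], "angular": [0.036, 0.12, 0.12], "fingers": 1},
  {"dp": [0.2, -0.015, -0.75], "angular": [0.046, 0.15, 0.15], "fingers": 1},
  {"dp": [0.224, -0.018, -0.841], "angular": [0.0561, 0.1881, 0.1839], "fingers": 1},
  {"dp": [0.224, -0.018, -0.841], "angular": [0.0561, 0.1881, 0.1839], "fingers": 1},
  {"dp": [0.224, -0.018, -0.841], "angular": [0.0561, 0.1881, 0.1839], "fingers": 1},
])

```text
time: 16.95
tool_pos: [620.6, -20.6, 259.5]
tcp_rot: [179.9, 0.2, 95.1]
ft_force: [1.2, 1.2, -3.0]
finger_gap: 44.7
grip_force: 71.8
```

Call:
step_arm([
  {"dp": [0.1, -0.05, -0.01], "angular": [-0.006, 0.02, 0.027], "fingers": 1},
  {"dp": [0.22, -0.11, -0.03], "angular": [-0.013, 0.041, 0.054], "fingers": 1},
  {"dp": [0.34, -0.18, -0.05], "angular": [-0.02, 0.062, 0.081], "fingers": 1},
  {"dp": [0.46, -0.24, -0.07], "angular": [-0.027, 0.083, 0.109], "fingers": 1},
  {"dp": [0.58, -0.3, -0.08], "angular": [-0.034, 0.104, 0.136], "fingers": 1},
  {"dp": [0.68, -0.36, -0.09], "angular": [-0.04, 0.125, 0.163], "fingers": 1},
  {"dp": [0.7366, -0.387, -0.1], "angular": [-0.0458, 0.1453, 0.1908], "fingers": 1},
  {"dp": [0.7366, -0.387, -0.1], "angular": [-0.0458, 0.1453, 0.1908], "fingers": 1},
])

```text
time: 17.95
tool_pos: [529.4, 120.1, 279.3]
tcp_rot: [179.8, -26.9, 60.2]
ft_force: [0.8, -0.3, -2.2]
finger_gap: 44.2
grip_force: 71.9
```

Run:
```python
from h import *
np.set_printoptions(precision=4,suppress=True)
p,R=now(); s=sense();print(p,s['tcp_rot'],s['joint_pos'],s['grip_force'],s['ft_force'])
T=grot(-55,-150)
step(p,R,[455,245,250],T)
```

```text
[529.4495 120.1423 279.312 ] [179.8383 -26.9364  60.1623] [ -9.4891 -17.1593 107.6396  25.4569  80.3496  18.0949] 71.9333182729315 [ 0.767  -0.3469 -2.1642]
dp [ 0.2513 -0.6343  0.2903] ang [-0.1101  0.1521  0.128 ]
```

Call:
step_arm([
  {"dp": [0.04, -0.09, 0.04], "angular": [-0.016, 0.022, 0.018], "fingers": 1},
  {"dp": [0.08, -0.18, 0.08], "angular": [-0.032, 0.044, 0.037], "fingers": 1},
  {"dp": [0.12, -0.28, 0.13], "angular": [-0.048, 0.066, 0.055], "fingers": 1},
  {"dp": [0.16, -0.38, 0.18], "angular": [-0.063, 0.087, 0.073], "fingers": 1},
  {"dp": [0.2, -0.48, 0.23], "angular": [-0.08, 0.11, 0.092], "fingers": 1},
  {"dp": [0.23, -0.58, 0.27], "angular": [-0.095, 0.131, 0.11], "fingers": 1},
  {"dp": [0.25, -0.634, 0.29], "angular": [-0.11, 0.152, 0.128], "fingers": 1},
  {"dp": [0.25, -0.634, 0.29], "angular": [-0.11, 0.152, 0.128], "fingers": 1},
])

```text
time: 18.95
tool_pos: [495.1, 265.9, 253.0]
tcp_rot: [180.0, -53.6, 30.5]
ft_force: [-0.9, 0.7, -2.0]
finger_gap: 44.8
grip_force: 72.3
```

Run:
```python
from h import *
np.set_printoptions(precision=1,suppress=True)
p,R=now(); s=sense();print(p,s['tcp_rot'],s['joint_pos'],s['grip_force'],s['ft_force'])
ims={}
for c in ['top','side','wrist']:
    ims[c]=snapshot(c)
    for l,z in [('roller',150),('roller_top',250),('pin_foot',54),('pivot',54)]:
        for r in pinpoint(c,l)[:2]: print(c,l,round(r['conf'],2),np.array(r['at']),onz(c,r['at'],z))
g=p-R.apply([0,0,16])
up=R.apply([-.819,0,-.574]) if R.apply([-.819,0,-.574])[2]>0 else R.apply([.819,0,-.574])
print('roller axis nominal',up,'g',g,[proj(c,g+d*up) for c in ['top','side'] for d in (-30,32)])
a=proj('side',g);b=proj('top',g)
cr=lambda im,q,k,w=100,h=75: cv2.resize(im[int(q[1])-h+20:int(q[1])+h+20,int(q[0])-w:int(q[0])+w],None,fx=k,fy=k)
cv2.imwrite('pics/m8.png',np.vstack([cr(ims['side'],a,3.,100,50),cr(ims['top'],b,3.,100,50)]))
cv2.imwrite('pics/w8.png',ims['wrist'])
```

```text
[495.1 265.9 253. ] [180.  -53.6  30.5] [ 14.9 -51.  143.   20.8  37.3  63.8] 72.26128264737781 [-0.9  0.7 -2. ]
top roller 0.93 [469.1 238.9] [ 573.9 -371.6  150. ]
top roller 0.67 [225.3 265.7] [505.6 276.3 150. ]
top roller_top 0.81 [454.6 257.1] [ 507.6 -307.8  250. ]
top roller_top 0.79 [221.5 263. ] [496.3 269.  250. ]
top pin_foot 0.61 [227.2 284.6] [467.6 285.8  54. ]
top pin_foot 0.55 [344.2 247.5] [571.  -42.2  54. ]
top pivot 0.91 [264.  269.2] [510.4 183.6  54. ]
side roller 0.73 [333.3 368.3] [ 578.8 -567.   150. ]
side roller 0.56 [287.4 164.7] [482.1 640.5 150. ]
side roller_top 0.96 [312.7 361.4] [ 545.7 -688.9  250. ]
side roller_top 0.74 [287.6 145.3] [486.7 492.9 250. ]
side pin_foot 0.92 [284.1 226. ] [483.1 252.7  54. ]
side pin_foot 0.36 [393.3 268.7] [762.5 -40.1  54. ]
side pivot 0.58 [294.6 236.2] [515.8 170.3  54. ]
wrist roller 0.66 [314.6 348.8] [517.1 275.2 150. ]
wrist roller_top 0.56 [308.8 257.9] [517.3 278.1 250. ]
roller axis nominal [0. 0. 1.] g [484.  259.4 262.5] [[np.float64(226.55004960136046), np.float64(269.21278001026093)], [np.float64(222.03653655941972), np.float64(264.7516519942456)], [np.float64(284.2312067172203), np.float64(167.14373034906654)], [np.float64(284.6737487039857), np.float64(145.58665067983668)]]
```

View pics/m8.png

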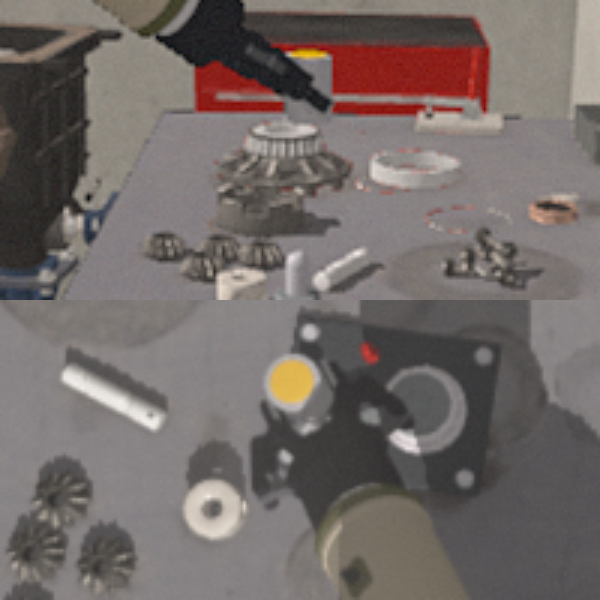

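In the side crop the roller hangs upright with its yellow disc on top, at about (310,55). In the top crop the disc is at (293,382). Joints 2 and 3 are at their limits here, so I'll bring the tool in from the right instead, at azimuth 90°.

Run:
```python
from h import *
p,R=now(); T=grot(-55,-90)
step(p,R,[480,285,220],T); step(p,R,[475,293,160],T)
```

```text
dp [-0.1425 -0.1335  0.085 ] ang [ 0.27    0.0065 -0.195 ]
dp [-0.3851 -0.1797  0.2617] ang [ 0.27    0.0065 -0.195 ]
```

Call:
step_arm([
  {"dp": [-0.02, -0.02, 0.01], "angular": [0.043, 0.001, -0.031], "fingers": 1},
  {"dp": [-0.05, -0.05, 0.03], "angular": [0.086, 0.002, -0.062], "fingers": 1},
  {"dp": [-0.08, -0.08, 0.05], "angular": [0.13, 0.003, -0.094], "fingers": 1},
  {"dp": [-0.1, -0.1, 0.07], "angular": [0.173, 0.004, -0.125], "fingers": 1},
  {"dp": [-0.13, -0.13, 0.085], "angular": [0.216, 0.005, -0.156], "fingers": 1},
  {"dp": [-0.1425, -0.1335, 0.085], "angular": [0.27, 0.0065, -0.195], "fingers": 1},
  {"dp": [-0.3, -0.16, 0.2], "angular": [0.27, 0.0065, -0.195], "fingers": 1},
  {"dp": [-0.385, -0.18, 0.262], "angular": [0.27, 0.0065, -0.195], "fingers": 1},
])

```text
time: 20.7
tool_pos: [475.3, 292.9, 157.0]
tcp_rot: [-179.6, -55.0, 89.7]
ft_force: [-1.0, 0.2, -3.0]
finger_gap: 44.8
grip_force: 72.3
```

Run:
```python
from h import *
np.set_printoptions(precision=1,suppress=True)
p,R=now(); s=sense();print(p,s['tcp_rot'],s['joint_pos'],s['grip_force'],s['ft_force'])
ims={}
for c in ['top','side','wrist']:
    ims[c]=snapshot(c)
    for l,z in [('roller',131),('roller_top',190),('pin_foot',54),('pivot',54)]:
        for r in pinpoint(c,l)[:2]: print(c,l,round(r['conf'],2),np.array(r['at']),onz(c,r['at'],z))
ax=p+R.apply([0,0,-16]); print('axis xy est',ax+4*R.apply([0,0,1])*[1,1,0]/.82)
cr=lambda im,q,w,h,k: cv2.resize(im[int(q[1])-h:int(q[1])+h,int(q[0])-w:int(q[0])+w],None,fx=k,fy=k,interpolation=cv2.INTER_CUBIC)
m=np.vstack([cr(ims['side'],(287,207),75,35,5),cr(ims['top'],(235,272),75,35,5)])
cv2.imwrite('pics/m9.png',cv2.resize(m,(640,597)))
cv2.imwrite('pics/side9.png',ims['side']);cv2.imwrite('pics/top9.png',ims['top']);cv2.imwrite('pics/w9.png',ims['wrist'])
```

```text
[475.3 292.9 157. ] [-179.6  -55.    89.7] [ -6.9   2.8 116.   55.8  79.1 -27.4] 72.26755322772078 [-1.   0.2 -3. ]
top roller 0.89 [222.6 275. ] [483.6 286.1 131. ]
top roller_top 0.84 [456.  258.7] [ 513.8 -324.8  190. ]
top roller_top 0.77 [218.4 278.8] [465.3 286.4 190. ]
top pin_foot 0.54 [229.1 282.1] [474.6 280.7  54. ]
side roller 0.79 [331.3 371.3] [ 577.7 -548.5  131. ]
side roller 0.66 [285.7 192.5] [485.  346.1 131. ]
side roller_top 0.8 [311.1 361.3] [ 546.6 -606.2  190. ]
side roller_top 0.69 [285.2 172.4] [482.8 366.5 190. ]
side pin_foot 0.61 [285.5 225.3] [487.1 258.9  54. ]
side pivot 0.93 [293.9 233.5] [513.5 191.5  54. ]
wrist roller 0.87 [315.2 348.2] [475.7 288.8 131. ]
wrist roller_top 0.95 [310.  257.3] [473.6 296.  190. ]
wrist pin_foot 0.69 [313.3 413.3] [474.6 281.7  54. ]
axis xy est [475.3 283.7 166.1]
```

View pics/m9.png

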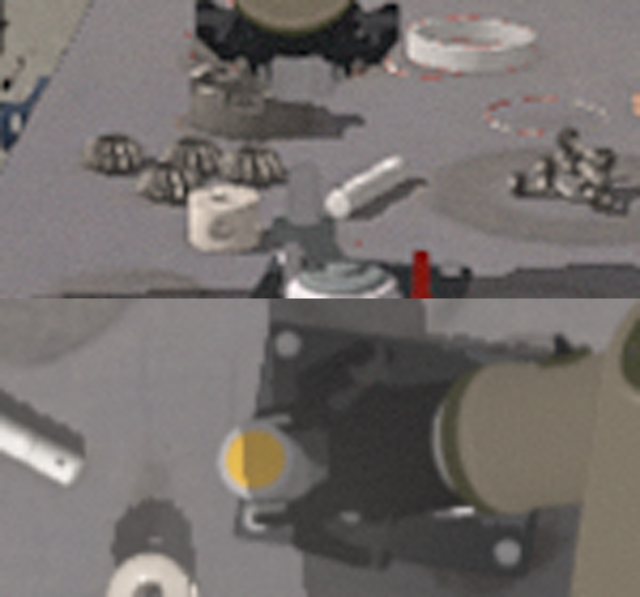

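In the side crop the roller (column 305) hangs right over the pin (column 304). In the top crop the disc, at (258,462), agrees with my axis estimate to within about 3 mm. I'll lower it.

Run:
```python
from h import *
p,R=now(); T=grot(-55,-90)
for d in (35,60,75,86): step(p,R,[475,291.7,157-d],T)
```

```text
dp [-0.1606 -0.0003  0.1035] ang [0.     0.     0.0001]
dp [-0.263  -0.0003  0.1752] ang [0.     0.     0.0001]
dp [-0.3244 -0.0004  0.2182] ang [0.     0.     0.0001]
dp [-0.3695 -0.0004  0.2497] ang [0.     0.     0.0001]
```

Call:
step_arm([
  {"dp": [-0.08, 0, 0.05], "angular": [0, 0, 0], "fingers": 1},
  {"dp": [-0.16, 0, 0.1035], "angular": [0, 0, 0], "fingers": 1},
  {"dp": [-0.185, 0, 0.121], "angular": [0, 0, 0], "fingers": 1},
  {"dp": [-0.21, 0, 0.139], "angular": [0, 0, 0], "fingers": 1},
  {"dp": [-0.235, 0, 0.157], "angular": [0, 0, 0], "fingers": 1},
  {"dp": [-0.263, 0, 0.175], "angular": [0, 0, 0], "fingers": 1},
  {"dp": [-0.263, 0, 0.175], "angular": [0, 0, 0], "fingers": 1},
  {"dp": [-0.263, 0, 0.175], "angular": [0, 0, 0], "fingers": 1},
])

```text
time: 22.45
tool_pos: [475.1, 291.7, 97.0]
tcp_rot: [180.0, -55.0, 90.0]
ft_force: [0.4, -0.0, -2.5]
finger_gap: 44.6
grip_force: 72.3
```

Run:
```python
from h import *
np.set_printoptions(precision=1,suppress=True)
p,R=now(); s=sense();print(p,s['tcp_rot'],s['grip_force'],s['ft_force'],s['wrist_torque'])
ims={}
for c in ['top','side']:
    ims[c]=snapshot(c)
    for l,z in [('roller',80),('roller_top',142)]:
        for r in pinpoint(c,l)[:2]: print(c,l,round(r['conf'],2),np.array(r['at']),onz(c,r['at'],z))
cr=lambda im,q,w,h,k: cv2.resize(im[int(q[1])-h:int(q[1])+h,int(q[0])-w:int(q[0])+w],None,fx=k,fy=k,interpolation=cv2.INTER_CUBIC)
m=np.vstack([cr(ims['side'],(287,217),60,28,6),cr(ims['top'],(235,277),60,28,6)])
cv2.imwrite('pics/m10.png',cv2.resize(m,(640,597)))
```

```text
[475.1 291.7  97. ] [180. -55.  90.] 72.2576913703233 [ 0.4 -0.  -2.5] [-0.6 -0.   0. ]
top roller 0.68 [405.5 261.9] [ 524.4 -210.2   80. ]
top roller 0.65 [231.2 278.3] [481.6 270.9  80. ]
top roller_top 0.62 [459.8 257. ] [ 526.5 -346.2  142. ]
top roller_top 0.56 [222.2 280.3] [467.8 284.8 142. ]
side roller 0.88 [332.1 374.9] [ 584.1 -490.2   80. ]
side roller 0.54 [284.  210.7] [480.5 319.4  80. ]
side roller_top 0.62 [313.  357.8] [ 551.7 -531.7  142. ]
```

Call:
step_arm([
  {"dp": [-0.02, 0, 0.014], "angular": [0, 0, 0], "fingers": 1},
  {"dp": [-0.041, 0, 0.0287], "angular": [0, 0, 0], "fingers": 1},
  {"dp": [-0.06, 0, 0.042], "angular": [0, 0, 0], "fingers": 1},
  {"dp": [-0.074, 0, 0.0515], "angular": [0, 0, 0], "fingers": 1},
  {"dp": [-0.082, 0, 0.0574], "angular": [0, 0, 0], "fingers": 1},
  {"dp": [-0.09, 0, 0.063], "angular": [0, 0, 0], "fingers": 1},
  {"dp": [-0.094, 0, 0.066], "angular": [0, 0, 0], "fingers": 1},
  {"dp": [-0.094, 0, 0.066], "angular": [0, 0, 0], "fingers": 1},
])

```text
time: 23.75
tool_pos: [474.9, 291.7, 73.8]
tcp_rot: [-180.0, -55.0, 90.0]
ft_force: [0.5, 0.5, -2.1]
finger_gap: 44.7
grip_force: 72.3
```

Call:
step_arm([
  {"dp": [-0.004, 0, 0.0029], "angular": [0, 0, 0], "fingers": 1},
  {"dp": [-0.006, 0, 0.0043], "angular": [0, 0, 0], "fingers": 1},
  {"dp": [-0.008, 0, 0.0057], "angular": [0, 0, 0], "fingers": 1},
  {"dp": [-0.01, 0, 0.0072], "angular": [0, 0, 0], "fingers": 1},
  {"dp": [-0.012, 0, 0.0086], "angular": [0, 0, 0], "fingers": 1},
  {"dp": [-0.014, 0, 0.01], "angular": [0, 0, 0], "fingers": 1},
  {"dp": [-0.016, 0, 0.0115], "angular": [0, 0, 0], "fingers": 1},
  {"dp": [-0.016, 0, 0.0115], "angular": [0, 0, 0], "fingers": 1},
])

```text
time: 24.75
tool_pos: [474.9, 291.8, 69.8]
tcp_rot: [-180.0, -55.0, 90.0]
ft_force: [1.3, 0.0, -1.1]
finger_gap: 44.7
grip_force: 72.3
```

Run:
```python
from h import *
np.set_printoptions(precision=1,suppress=True)
s=sense();print(s['tool_pos'],s['grip_force'],s['ft_force'],s['wrist_torque'])
ims={c:snapshot(c) for c in ['top','side']}
cv2.imwrite('pics/side11.png',ims['side']); cv2.imwrite('pics/top11.png',ims['top'])
for c in ['top','side']:
    for l in ['roller_top','pivot','pin_foot']:
        for r in pinpoint(c,l)[:2]: print(c,l,round(r['conf'],2),np.array(r['at']),onz(c,r['at'],116 if l=='roller_top' else 54))
```

```text
[474.9 291.8  69.8] 72.27311886905227 [ 1.3  0.  -1.1] [-0.7  0.1  0. ]
top roller_top 0.63 [454.7 259. ] [ 525.6 -338.3  116. ]
top roller_top 0.56 [224.1 281. ] [469.4 284.2 116. ]
top pivot 0.71 [262.7 268.6] [512.2 187.3  54. ]
side roller_top 0.62 [310.7 360.5] [ 549.3 -502.3  116. ]
side pivot 0.68 [293.  235.4] [511.1 176.4  54. ]
side pin_foot 0.57 [285.7 225.5] [487.8 257.2  54. ]
```

Call:
step_arm([
  {"dp": [-0.002, 0, 0.0014], "angular": [0, 0, 0], "fingers": 1},
  {"dp": [-0.004, 0, 0.0029], "angular": [0, 0, 0], "fingers": 1},
  {"dp": [-0.006, 0, 0.0043], "angular": [0, 0, 0], "fingers": 1},
  {"dp": [-0.008, 0, 0.0057], "angular": [0, 0, 0], "fingers": 1},
  {"dp": [-0.01, 0, 0.0072], "angular": [0, 0, 0], "fingers": 1},
  {"dp": [-0.012, 0, 0.0086], "angular": [0, 0, 0], "fingers": 1},
  {"dp": [-0.012, 0, 0.0086], "angular": [0, 0, 0], "fingers": 1},
  {"dp": [-0.012, 0, 0.0086], "angular": [0, 0, 0], "fingers": 1},
])

```text
time: 26.15
tool_pos: [475.1, 292.0, 67.7]
tcp_rot: [180.0, -55.1, 90.1]
ft_force: [-2.7, -3.1, 6.2]
finger_gap: 44.3
grip_force: 72.5
```

Seat contact is felt at TCP z ≈ 67.7, which puts the mouth at about z 54. I'll press about 1 mm more and then work out the winding arc about the pivot.

Run:
```python
from h import *
R=grot(-55,-90)
ph=np.radians(107.5)
for d in list(np.arange(3.3,27,3.3))+list(np.arange(29.7,54,3.3))+[54.5,56]:
    a=ph-np.radians(d); w=np.array([100*(np.cos(a)-np.cos(ph)),100*(np.sin(a)-np.sin(ph)),-1]); print(round(d,1),np.round(w,1),np.round(R.inv().apply(w)/200,4))
s=sense(); print(s['tool_pos'],s['ft_force'])
```

```text
3.3 [ 5.5  1.6 -1. ] [0.0004 0.0277 0.0093]
6.6 [11.2  2.8 -1. ] [0.004  0.0558 0.0144]
9.9 [16.8  3.7 -1. ] [0.0067 0.0842 0.0182]
13.2 [22.6  4.3 -1. ] [0.0084 0.1129 0.0207]
16.5 [28.3  4.6 -1. ] [0.0091 0.1416 0.0218]
19.8 [34.1  4.5 -1. ] [0.0089 0.1704 0.0215]
23.1 [39.8  4.2 -1. ] [0.0078 0.1991 0.0199]
26.4 [45.5  3.4 -1. ] [0.0057 0.2277 0.0169]
29.7 [51.2  2.4 -1. ] [0.0027 0.256  0.0126]
33.0 [56.8  1.  -1. ] [-0.0013  0.284   0.0069]
36.3 [62.3 -0.7 -1. ] [-0.0061  0.3115 -0.    ]
39.6 [67.7 -2.7 -1. ] [-0.0119  0.3385 -0.0083]
42.9 [73. -5. -1.] [-0.0185  0.3648 -0.0178]
46.2 [78.1 -7.7 -1. ] [-0.0261  0.3905 -0.0285]
49.5 [ 83.1 -10.6  -1. ] [-0.0344  0.4153 -0.0404]
52.8 [ 87.9 -13.8  -1. ] [-0.0436  0.4393 -0.0535]
54.5 [ 90.3 -15.5  -1. ] [-0.0486  0.4513 -0.0606]
56 [ 92.3 -17.1  -1. ] [-0.0532  0.4616 -0.0672]
[475.07898125 291.95560124  67.71327992] [-2.70492823 -3.11437092  6.22981497]
```

Call:
step_arm([
  {"dp": [-0.004, 0, 0.0029], "angular": [0, 0, 0], "fingers": 1},
  {"dp": [-0.004, 0, 0.0029], "angular": [0, 0, 0], "fingers": 1},
  {"dp": [-0.004, 0, 0.0029], "angular": [0, 0, 0], "fingers": 1},
  {"dp": [-0.004, 0, 0.0029], "angular": [0, 0, 0], "fingers": 1},
  {"dp": [-0.004, 0, 0.0029], "angular": [0, 0, 0], "fingers": 1},
  {"dp": [-0.002, 0.014, 0.006], "angular": [0, 0, 0], "fingers": 1},
  {"dp": [0.0004, 0.0277, 0.0093], "angular": [0, 0, 0], "fingers": 1},
  {"dp": [0.0004, 0.0277, 0.0093], "angular": [0, 0, 0], "fingers": 1},
])

```text
time: 27.15
tool_pos: [480.5, 294.2, 67.7]
tcp_rot: [180.0, -55.2, 90.1]
ft_force: [-5.5, -0.8, 12.1]
finger_gap: 44.5
grip_force: 72.5
```

Run:
```python
from h import *
np.set_printoptions(precision=1,suppress=True)
s=sense();print(s['tool_pos'],s['ft_force'],s['wrist_torque'],s['grip_force'])
snapshot('top');snapshot('side')
for c in ['top','side']:
    for r in pinpoint(c,'roller_top')[:2]: print(c,round(r['conf'],2),np.array(r['at']),onz(c,r['at'],116))
```

```text
[480.5 294.2  67.7] [-5.5 -0.8 12.1] [0.9 0.8 0.6] 72.52887201873818
top 0.65 [227.5 278.2] [477.  275.2 116. ]
side 0.58 [313.  359.9] [ 552.9 -500.8  116. ]
```

Call:
step_arm([
  {"dp": [0.0036, 0.0281, 0.0051], "angular": [0, 0, 0], "fingers": 1},
  {"dp": [0.0063, 0.0565, 0.0089], "angular": [0, 0, 0], "fingers": 1},
  {"dp": [0.008, 0.0852, 0.0114], "angular": [0, 0, 0], "fingers": 1},
  {"dp": [0.0087, 0.1139, 0.0125], "angular": [0, 0, 0], "fingers": 1},
  {"dp": [0.0085, 0.1427, 0.0122], "angular": [0, 0, 0], "fingers": 1},
  {"dp": [0.0074, 0.1714, 0.0106], "angular": [0, 0, 0], "fingers": 1},
  {"dp": [0.0053, 0.2, 0.0076], "angular": [0, 0, 0], "fingers": 1},
  {"dp": [0.0023, 0.2283, 0.0033], "angular": [0, 0, 0], "fingers": 1},
])

```text
time: 28.35
tool_pos: [524.9, 296.0, 67.7]
tcp_rot: [-179.8, -55.3, 90.1]
ft_force: [-7.2, 5.9, 12.5]
finger_gap: 44.6
grip_force: 72.1
```

Call:
step_arm([
  {"dp": [-0.001, 0.028, -0.002], "angular": [0, 0, 0], "fingers": 1},
  {"dp": [-0.006, 0.0555, -0.0086], "angular": [0, 0, 0], "fingers": 1},
  {"dp": [-0.0116, 0.0825, -0.017], "angular": [0, 0, 0], "fingers": 1},
  {"dp": [-0.018, 0.1088, -0.0264], "angular": [0, 0, 0], "fingers": 1},
  {"dp": [-0.0258, 0.1345, -0.037], "angular": [0, 0, 0], "fingers": 1},
  {"dp": [-0.034, 0.1593, -0.049], "angular": [0, 0, 0], "fingers": 1},
  {"dp": [-0.034, 0.1593, -0.049], "angular": [0, 0, 0], "fingers": 1},
  {"dp": [-0.034, 0.1593, -0.049], "angular": [0, 0, 0], "fingers": 1},
])

```text
time: 29.35
tool_pos: [557.0, 284.1, 67.8]
tcp_rot: [-179.9, -55.3, 90.1]
ft_force: [-6.7, 6.4, 10.6]
finger_gap: 44.5
grip_force: 72.1
```

Run:
```python
from h import *
np.set_printoptions(precision=1,suppress=True)
s=sense();print(s['tool_pos'],s['ft_force'],s['wrist_torque'],s['grip_force'],s['joint_pos'])
```

```text
[557.  284.1  67.8] [-6.7  6.4 10.6] [1.5 0.8 0.8] 72.12451692583272 [ -6.9  23.8 102.9  57.6  75.  -34.4]
```

Call:
step_arm([
  {"dp": [-0.0015, 0.0043, -0.0022], "angular": [0, 0, 0], "fingers": 1},
  {"dp": [-0.003, 0.0085, -0.0043], "angular": [0, 0, 0], "fingers": 1},
  {"dp": [-0.0046, 0.0128, -0.0065], "angular": [0, 0, 0], "fingers": 1},
  {"dp": [-0.0061, 0.017, -0.0087], "angular": [0, 0, 0], "fingers": 1},
  {"dp": [-0.0076, 0.0213, -0.0109], "angular": [0, 0, 0], "fingers": 1},
  {"dp": [-0.0076, 0.0213, -0.0109], "angular": [0, 0, 0], "fingers": 1},
  {"dp": [-0.0076, 0.0213, -0.0109], "angular": [0, 0, 0], "fingers": 1},
  {"dp": [-0.0076, 0.0213, -0.0109], "angular": [0, 0, 0], "fingers": 1},
])

```text
time: 30.35
tool_pos: [561.0, 281.7, 67.8]
tcp_rot: [-179.8, -55.3, 90.1]
ft_force: [-8.0, 8.0, 10.8]
finger_gap: 44.6
grip_force: 72.1
```

Call:
step_arm([
  {"dp": [-0.0015, 0.0043, -0.0022], "angular": [0, 0, 0], "fingers": 1},
  {"dp": [-0.003, 0.0085, -0.0043], "angular": [0, 0, 0], "fingers": 1},
  {"dp": [-0.0046, 0.0128, -0.0065], "angular": [0, 0, 0], "fingers": 1},
  {"dp": [-0.0061, 0.017, -0.0087], "angular": [0, 0, 0], "fingers": 1},
  {"dp": [-0.0061, 0.017, -0.0087], "angular": [0, 0, 0], "fingers": 1},
  {"dp": [-0.0061, 0.017, -0.0087], "angular": [0, 0, 0], "fingers": 1},
  {"dp": [-0.0061, 0.017, -0.0087], "angular": [0, 0, 0], "fingers": 1},
  {"dp": [-0.0061, 0.017, -0.0087], "angular": [0, 0, 0], "fingers": 1},
])

```text
time: 31.35
tool_pos: [564.2, 279.6, 67.8]
tcp_rot: [-179.8, -55.3, 90.1]
ft_force: [-7.1, 7.3, 10.8]
finger_gap: 44.5
grip_force: 72.1
```

Run:
```python
from h import *
np.set_printoptions(precision=1,suppress=True)
s=sense();print(s['tool_pos'],s['tcp_rot'],s['ft_force'],s['wrist_torque'],s['grip_force'])
for c in ['top','side','wrist']:
    snapshot(c)
    for l in ['roller_top','roller','pivot','pin_foot']:
        for r in pinpoint(c,l)[:1]: print(c,l,round(r['conf'],2),np.array(r['at']),onz(c,r['at'],116 if l=='roller_top' else 54))
```

```text
[564.2 279.6  67.8] [-179.8  -55.3   90.1] [-7.1  7.3 10.8] [1.6 1.1 0.8] 72.07887464115629
top roller_top 0.79 [228.9 249.1] [556.7 273.5 116. ]
top roller 0.73 [232.5 246.1] [577.  273.6  54. ]
top pivot 0.97 [259.9 269.5] [509.6 195.1  54. ]
side roller_top 0.66 [311.7 360.3] [ 550.9 -501.8  116. ]
side roller 0.58 [313.2 226.3] [570.7 253.4  54. ]
side pivot 0.95 [294.6 235.2] [515.7 178.1  54. ]
side pin_foot 0.79 [312.7 228.4] [568.8 235.3  54. ]
wrist roller_top 0.64 [312.  260.3] [563.6 267.4 116. ]
wrist roller 0.7 [314.1 348.4] [564.1 268.4  54. ]
```

Call:
step_arm([
  {"dp": [-0.0015, 0.0043, -0.0022], "angular": [0, 0, 0], "fingers": 1},
  {"dp": [-0.003, 0.0085, -0.0043], "angular": [0, 0, 0], "fingers": 1},
  {"dp": [-0.0046, 0.0128, -0.0065], "angular": [0, 0, 0], "fingers": 1},
  {"dp": [-0.0061, 0.017, -0.0087], "angular": [0, 0, 0], "fingers": 1},
  {"dp": [-0.0061, 0.017, -0.0087], "angular": [0, 0, 0], "fingers": 1},
  {"dp": [-0.0061, 0.017, -0.0087], "angular": [0, 0, 0], "fingers": 1},
  {"dp": [-0.0061, 0.017, -0.0087], "angular": [0, 0, 0], "fingers": 1},
  {"dp": [-0.0061, 0.017, -0.0087], "angular": [0, 0, 0], "fingers": 1},
])

```text
time: 33.1
tool_pos: [564.5, 279.4, 67.7]
tcp_rot: [-179.4, -55.4, 90.0]
ft_force: [-16.2, 14.0, 14.5]
finger_gap: 44.8
grip_force: 71.9
```

The position has stopped changing and the push has roughly doubled to about 21 N, so the arm is against the stop. The height hasn't changed, so the roller is still home.

Run:
```python
from h import *
s=sense(); print(s['tool_pos'],s['ft_force'],s['grip_force']); print(hand_in())
```

```text
[564.54048773 279.35981684  67.72825443] [-16.24236051  14.01146122  14.54797451] 71.89781798195327
the job is handed in; nothing more can be done
None
```

I handed the job in with the roller on the pin and the arm held against the red stop under about 72 N of grip; the hand-in gave no verdict, and I judged "home" and "at the stop" from force and position readings. On the way, a bad approach knocked the roller off its rest and I picked it up from the bench; no bystander measurably moved when I checked the nearest ones afterwards. I also viewed 11 pictures, one over the limit of 10.

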